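# Point out the spare relay and its bare socket

### The arm

A 6-joint arm with a two-finger parallel gripper is mounted at the origin on a cart in front of the work surface, level with it; the furniture and walls round the work are solid. World frame = base frame: x ahead of the robot, y to its left, z up, the work surface at z = 0. Lengths are in m, angles in rad, forces in N, time in s.
With the tool pointing down it reaches from about 0.275 to 0.85 m from the base axis. Payload 19 kg.
Tool frame: the origin (TCP) lies at the centre of the arm's flange, where the gripper is bolted on; the fingertips stand 173 mm ahead of it and the grasp point (between the pads) lies ahead of it (r.grip_depth is the z of the grasp point in the tool frame, in m); z points along the fingers, y is the line along which they close (so a half turn about z gives the same grasp; the last joint's range is limited). The gripper opens to 85 mm and grips with 20 to 120 N. Pads are 22 mm wide; open, the fingers measure 114 mm over their backs; the gripper's body (76 mm by 85 mm) begins 54 mm behind the grasp point. The pads swing forward as they close: fully open they stand 13 mm farther back than shut.
Start: joints at [-1.453, 0.15, 1.437, -0, 1.554, -0.134], TCP at [0.143, -0.557, 0.405] pointing down, gripper open.
Joint ranges: [-2.8, 2.8], [-0.68, 2.1], [0.12, 2.68], [-1.39, 4.53], [0.16, 2.79], [-2.81, 2.81]. Speed limits (rad/s): [1.89, 1.89, 2.22, 3.01, 3.01, 3.01].

### API

Orientations are given as a 3x3 rotation matrix whose columns are the frame's x, y, z axes.
In Python, from plant import r gives the robot as it stands.
- The arm moves only by the shell command python3 -m creep 'ROWS' [FORCE]. ROWS is JSON, a list of rows, each an object with "rot": the turn, a rotation vector about the tool's x, y, z in degrees, a list of three; "linear": the shift along the tool's x, y, z in mm, a list of three; "claw": the finger opening in mm, from 0 to 85.4. A call has 1 to 12 rows; each row shifts and turns the commanded pose from where the row before left it, along the tool's axes as they then stand; what a row does not reach is not made up. A row lasts 1/12 s, in which the tool goes at most 41.7 mm and 7.16 degrees, less where a joint would pass 70% of its speed; a pose out of reach is approached as far as the arm can. A call is refused whole if a number of a shift passes 41.7 or a number of a turn 7.16, either way. A call with a gripper value outside its range is refused whole. The fingers move at their own pace and stop on an object; FORCE is the grip in N (left out, the last holds). Time passes only in rows, so rows that do not move let the fingers close. It gives the time, the measured TCP pose, the force, the opening and the grip force at its end, in the units of the state.
- r.get_obs(): the state, without advancing time (a new reading comes with each control period).
- r.grab_frame(name): name is "side" or "top" or "wrist"; returns the picture (480x640x3 uint8, red, green, blue); there is no depth.
- r.camera_model(name): a dict with "K" (3x3 intrinsics, pixels), "dist" ([k1, k2, p1, p2, k3] as OpenCV has them; the pictures are not rectified), "R" (3x3) and "t" (3): a world point X has camera coordinates R X + t; the wrist camera has in their place "tool_from_camera" (4x4, takes a point from camera to tool coordinates, whose origin is the TCP and whose axes are the flange's). Camera axes: x right, y down, z forward; pixel columns grow to the right and rows downward; lengths in m; the calibration is good to about 2 mm. A picture is of the moment at which its call begins: read the wrist's pose just before it. camera_model takes no time and is no camera call.
- r.finish_job(): hands the job in; it is judged then, once.
Trained networks look in the newest picture that a camera, given by its name, has taken for a name from the list of things; names that differ only in an ending like _2 or _b are one class to them, and where a whole thing is asked for, a point or a joint stands for the part that bears it (a point fixed in the world has none). Each returns a list of dicts, best first, with "confidence" (0 to 1); they miss things now and then, are a little off and sometimes report something else, mostly with a low value. They report only what shows in the picture. A call takes as long as a camera call. They do not tell look-alikes from the thing itself.
- r.masks_of(name, camera): "pixels" (480x640 bool, what is visible of it).
- r.landmark_of(name, camera): "xyz" ([x, y, z] in m, in the coordinates of the camera as it stood for that picture, good to about 4 mm: a listed point, or the origin of a listed thing).
The state is a dict: "t": time; "joint_positions": joint angles; "qd": joint speeds; "tau": joint torques, N m; "tcp_pos": TCP position; "tool_rot": TCP orientation; "force": force on the tool from outside, world axes, zero at the start; "moment": the same for the moment, N m; "grip_width": finger opening in m; "finger_force": force on a finger pad.
Only numpy, scipy, OpenCV 4.12 (cv2) and the standard library are available. Lean on these libraries where they do the work, as an engineer would, in place of code of your own. Each camera call takes 0.05 s, during which the arm holds its last target. There are 200 camera calls.

### The job

One relay is missing from the relay strip: show a colleague which part goes where, by pointing with the fingertips from straight above, without touching anything. First point at the loose spare relay on the bench from just above its middle, a few centimetres clear at most, and stay there for about two seconds; then point in the same way at the middle of the one bare socket on the strip for about two seconds, and finish with the hand still pointing there. Do not bring the fingertips down close over any of the fitted relays.

Things in the scene. Friction and masses are not known exactly. Their poses are not given: they have to be found in the camera images.
- strip: Relay strip, fixed to the bench: an aluminium rail plate 66 x 236 x 6 mm carrying five black socket blocks side by side along its y axis, 44 mm apart (at y = -88, -44, 0, 44, 88 mm), block tops 28 mm above the bench. Origin: centre of the underside; z up.
- socket_face (a point): The bare socket: the one place of the five on the strip without a relay, a grey seat 24 x 29 mm with contact slots. The point is the middle of the seat's upper face, 30 mm above the bench; z up. The relays fitted beside it stand 32 mm higher than this face, with 60 mm clear between them where it has a neighbour on both sides. Which of the five places is bare changes.
- spare_top (a point): The spare relay: a small grey upright box, 21 x 28 mm and 34 mm high with a black foot, loose, standing by itself on the bench in front of the strip or beside it, not on the strip. The point is the middle of its top face, 34 mm above the bench; z up.
- spare: The same spare relay, loose; origin at the centre of its underside, z up.
- sink: Bystander: light metal finned heat sink, 80 x 60 x 32 mm, loose; origin at the centre of its underside.
- board: Bystander: green circuit board, 90 x 58 x 15 mm, lying loose; origin at the centre of its underside.
- plug: Bystander: green terminal plug with cut leads, 46 x 34 x 15 mm, loose; origin at the centre of its underside.
- reel: Bystander: solder reel, 58 mm in diameter and 48 mm high, standing loose; origin at the centre of its underside.
- fitted0: A relay of the same kind as the spare (21 x 28 x 34 mm), plugged firmly into one of the sockets of the strip and fixed there. Origin: centre of its underside, 28 mm above the bench; its top is 62 mm above the bench; z up.
- fitted1: A relay of the same kind as the spare (21 x 28 x 34 mm), plugged firmly into one of the sockets of the strip and fixed there. Origin: centre of its underside, 28 mm above the bench; its top is 62 mm above the bench; z up.
- fitted2: A relay of the same kind as the spare (21 x 28 x 34 mm), plugged firmly into one of the sockets of the strip and fixed there. Origin: centre of its underside, 28 mm above the bench; its top is 62 mm above the bench; z up.
- fitted3: A relay of the same kind as the spare (21 x 28 x 34 mm), plugged firmly into one of the sockets of the strip and fixed there. Origin: centre of its underside, 28 mm above the bench; its top is 62 mm above the bench; z up.
- bare_socket: The seat of the bare socket, fixed; origin at the centre of its underside, 28 mm above the bench.
There are look-alikes about, which are no part of the job. What is shaped like the spare but brown or yellow is not meant.

How it is judged:
On the way, in this order (a step that is already met when the one before it is completed fails the run):
1. the fingertips point at the spare relay from just above, for 1.5 s (horizontal distance between the grasp point and spare_top below 0.015 m and z of the grasp point in the frame of spare_top between 0.018 and 0.085 m), for 1.5 s.
2. the fingertips point at the bare socket from just above, for 1.5 s (horizontal distance between the grasp point and socket_face below 0.015 m and z of the grasp point in the frame of socket_face between 0.018 and 0.085 m), for 1.5 s.
At the end, for the whole second after the job is handed in: The point between the finger pads, about 19 mm behind the fingertips, is within 15 mm of the middle of the bare socket seen from above and 18 to 85 mm above its face (fingertips from just clear of it to about 6.5 cm above); the spare relay and the bystanders are within 4 mm of where they stood (all of step 2 and distance of each of spare, sink, board, plug, reel from where it was at the start of the episode below 0.004 m and not (contact force between bare_socket and the fingers above 0.3 N or contact force between bare_socket and the arm above 0.3 N)); the robot touches nothing.
It fails at once if the spare relay is touched, lifted or moved ((contact force between spare and the fingers above 0.3 N or contact force between spare and the arm above 0.3 N) or distance of spare from where it was at the start of the episode above 0.004 m).
It fails at once if the heat sink, circuit board, terminal plug or solder reel is touched or moved ((contact force between sink and the fingers above 0.3 N or contact force between sink and the arm above 0.3 N) or distance of any of sink, board, plug, reel from where it was at the start of the episode above 0.004 m or (contact force between board and the fingers above 0.3 N or contact force between board and the arm above 0.3 N) or (contact force between plug and the fingers above 0.3 N or contact force between plug and the arm above 0.3 N) or (contact force between reel and the fingers above 0.3 N or contact force between reel and the arm above 0.3 N)).
It fails at once if the relay strip, its bare socket or a fitted relay is touched ((contact force between strip and the fingers above 0.3 N or contact force between strip and the arm above 0.3 N) or (contact force between bare_socket and the fingers above 0.3 N or contact force between bare_socket and the arm above 0.3 N) or (contact force between fitted0 and the fingers above 0.3 N or contact force between fitted0 and the arm above 0.3 N) or (contact force between fitted1 and the fingers above 0.3 N or contact force between fitted1 and the arm above 0.3 N) or (contact force between fitted2 and the fingers above 0.3 N or contact force between fitted2 and the arm above 0.3 N) or (contact force between fitted3 and the fingers above 0.3 N or contact force between fitted3 and the arm above 0.3 N)).
It fails at once if a fitted relay is pointed at: the fingertips come within about 2.5 cm above its middle ((horizontal distance between the grasp point and fitted0 below 0.014 m and z of the grasp point in the frame of fitted0 between 0.034 and 0.078 m) or (horizontal distance between the grasp point and fitted1 below 0.014 m and z of the grasp point in the frame of fitted1 between 0.034 and 0.078 m) or (horizontal distance between the grasp point and fitted2 below 0.014 m and z of the grasp point in the frame of fitted2 between 0.034 and 0.078 m) or (horizontal distance between the grasp point and fitted3 below 0.014 m and z of the grasp point in the frame of fitted3 between 0.034 and 0.078 m)).
It fails at once if the fingers touch the bench or any other thing (contact force between the fingers and anything else above 0.5 N).
It also fails if it takes over 40 s, if anything falls off the work surface, if the arm or the gripper's body presses on something with over 40 N, if the wrist force passes 120 N, or if a joint passes its speed limit or range.

## Working session

There is one attempt and no reset: what is moved stays moved. The work goes in short steps, Python scripts to look and compute and a shell command to move; the robot and the scene stay as the last step left them, time stands still between calls to the robot, and variables do not carry over. Pictures are saved under pics/ and viewed, at most 10 in all, crops included, and the job is handed in when it is done.

```bash
mkdir -p pics
cat > h.py <<'E'
import numpy as np, cv2
from plant import r
def toworld(cam,p,obs=None):
    m=r.camera_model(cam)
    if cam=="wrist":
        T=np.array(m["tool_from_camera"]); q=T[:3,:3]@p+T[:3,3]
        return np.array(obs["tool_rot"])@q+np.array(obs["tcp_pos"])
    R=np.array(m["R"]);t=np.array(m["t"]); return R.T@(np.array(p)-t)
def px(cam,uv,z,obs=None):
    m=r.camera_model(cam)
    n=cv2.undistortPoints(np.array([[uv]],float),np.array(m["K"]),np.array(m["dist"]))[0,0]
    a=toworld(cam,np.zeros(3),obs); b=toworld(cam,np.array([n[0],n[1],1.]),obs)
    return a+(b-a)*(z-a[2])/(b-a)[2]
E
python3 - <<'E'
from h import *
np.set_printoptions(precision=3,suppress=True)
o=r.get_obs(); print(o["tcp_pos"],o["tool_rot"],r.grip_depth,o["t"])
for c in("top","side"):
    cv2.imwrite(f"pics/{c}.png",r.grab_frame(c)[:,:,::-1])
    for n in("spare_top","socket_face","fitted0","strip","sink","reel","board","plug"):
        for d in r.landmark_of(n,c): print(c,n,round(d["confidence"],2),toworld(c,d["xyz"]))
E
```

```text
[ 0.143 -0.557  0.404] [[ 0.968  0.249 -0.   ]
 [ 0.249 -0.968  0.001]
 [ 0.    -0.001 -1.   ]] 0.1547 0.0
top spare_top 0.66 [0.433 0.237 0.034]
top spare_top 0.53 [0.461 0.171 0.034]
top spare_top 0.51 [0.408 0.16  0.032]
top spare_top 0.49 [ 0.646  0.095 -0.003]
top spare_top 0.42 [0.52  0.189 0.034]
top socket_face 0.58 [0.647 0.094 0.03 ]
top fitted0 0.52 [0.642 0.135 0.03 ]
top fitted0 0.44 [0.648 0.007 0.028]
top fitted0 0.44 [0.652 0.052 0.025]
top fitted0 0.4 [0.639 0.181 0.028]
top strip 0.97 [ 0.652  0.091 -0.   ]
top sink 0.85 [ 0.524  0.321 -0.   ]
top reel 0.73 [ 0.443 -0.123 -0.002]
top board 0.58 [ 0.463  0.039 -0.001]
top plug 0.59 [ 0.47  -0.276  0.003]
side spare_top 0.79 [0.401 0.154 0.034]
side spare_top 0.77 [0.463 0.17  0.037]
side spare_top 0.53 [0.431 0.24  0.036]
side spare_top 0.47 [0.521 0.191 0.037]
side spare_top 0.38 [0.649 0.092 0.027]
side socket_face 0.67 [0.649 0.055 0.03 ]
side socket_face 0.46 [0.648 0.094 0.031]
side fitted0 0.79 [0.649 0.051 0.029]
side fitted0 0.59 [0.646 0.135 0.031]
side fitted0 0.56 [0.654 0.006 0.031]
side fitted0 0.46 [0.643 0.182 0.029]
side strip 0.91 [0.652 0.086 0.002]
side strip 0.49 [0.655 0.01  0.032]
side sink 0.6 [0.521 0.323 0.002]
side reel 0.77 [ 0.439 -0.118  0.   ]
side board 0.73 [0.463 0.036 0.   ]
side plug 0.6 [ 0.475 -0.276 -0.001]
side plug 0.38 [0.462 0.038 0.003]
side plug 0.25 [0.647 0.092 0.031]
```

View pics/top.png

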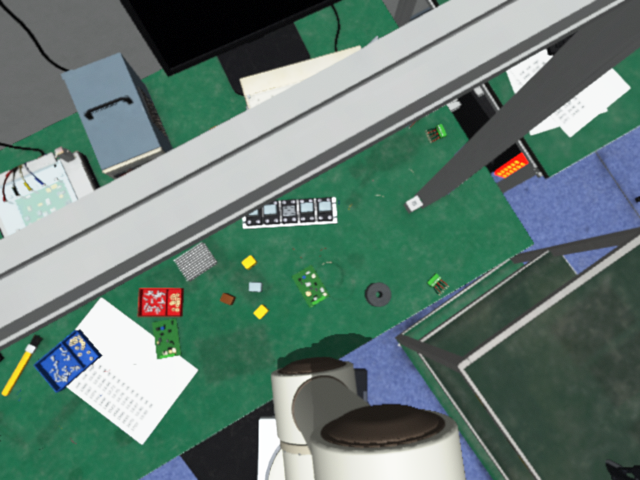

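View pics/side.png

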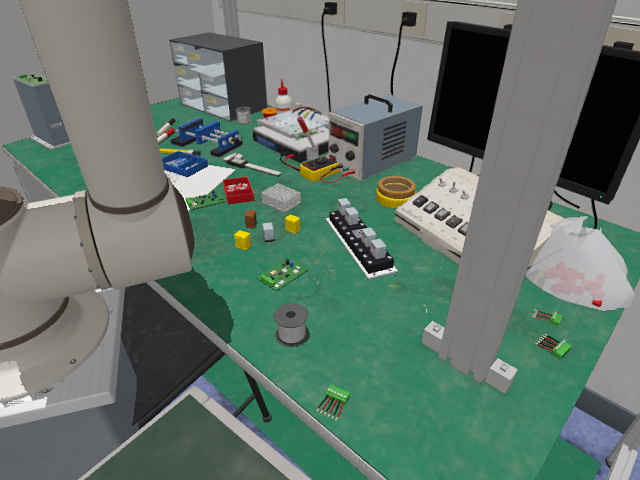

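The grey candidate is at top (255,287) / side (268,231), about (0.461, 0.171). The yellow look-alikes are at top (249,262) and (261,312), and the brown one at (228,299). Only the grey box fits the description. The bare socket is the middle of the five, at top (290,211), about (0.648, 0.094). I'll confirm both in one crop and check the post and beam for clearance.

Run:
```python
from h import *
np.set_printoptions(precision=3,suppress=True)
a=cv2.imread("pics/side.png")[175:285,215:405]; b=cv2.imread("pics/top.png")[190:330,210:350]
a=cv2.resize(a,(760,440),interpolation=cv2.INTER_CUBIC)[:, :400+60]; b=cv2.resize(b,(330,330),interpolation=cv2.INTER_CUBIC)
a=cv2.resize(cv2.imread("pics/side.png")[175:285,225:405],(460,281),interpolation=cv2.INTER_CUBIC)
im=np.zeros((330,790,3),np.uint8); im[:281,:460]=a; im[:,460:]=b; cv2.imwrite("pics/crop.png",im)
for c in("top","side"): print(c,"cam",toworld(c,np.zeros(3)))
print("post foot top", px("top",(415,205),0.0)); print("side foot",[px("side",p,0.0) for p in((450,345),(495,380))])
print("spare grey top",px("top",(255,287),.034),"side",px("side",(268,226),.034))
print("socket top",px("top",(290,210.5),.03))
for z in(.6,.8,1.0,1.2): print("beam lower edge",z,[px("top",p,z) for p in((0,345),(200,230),(400,115))])
```

```text
top cam [0.431 0.038 1.125]
side cam [ 0.345 -0.642  0.569]
post foot top [ 0.67  -0.227  0.   ]
side foot [array([ 0.695, -0.227,  0.   ]), array([ 0.726, -0.311,  0.   ])]
spare grey top [0.46  0.17  0.034] side [0.464 0.171 0.034]
socket top [0.648 0.089 0.03 ]
beam lower edge 0.6 [array([0.381, 0.38 , 0.6  ]), array([0.511, 0.167, 0.6  ]), array([ 0.653, -0.07 ,  0.6  ])]
beam lower edge 0.8 [array([0.4 , 0.25, 0.8 ]), array([0.481, 0.118, 0.8  ]), array([ 0.569, -0.029,  0.8  ])]
beam lower edge 1.0 [array([0.419, 0.119, 1.   ]), array([0.45 , 0.069, 1.   ]), array([0.484, 0.012, 1.   ])]
beam lower edge 1.2 [array([ 0.438, -0.011,  1.2  ]), array([0.42, 0.02, 1.2 ]), array([0.399, 0.053, 1.2  ])]
```

View pics/crop.png

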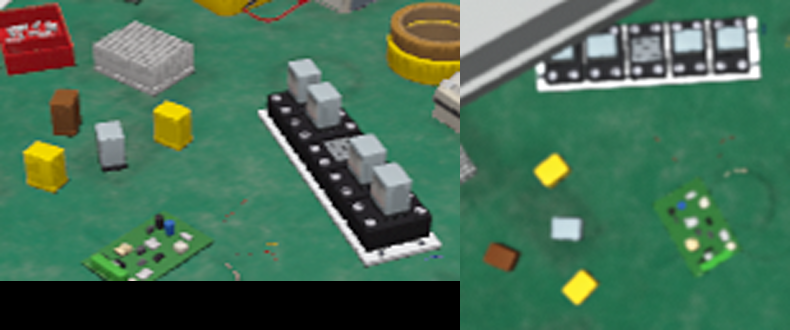

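The crop confirms it. The grey upright box with a black foot (crop (110,145) and (566,229)) is the spare, and the others are yellow or brown. The bare socket is the middle place, with two fitted relays on each side. Before reaching in I'll check the beam height, and move the first leg at the present height.

```bash
python3 -m creep '[{"rot":[0,0,0],"linear":[19,-21.5,0],"claw":0},{"rot":[0,0,0],"linear":[19,-21.5,0],"claw":0},{"rot":[0,0,0],"linear":[19,-21.5,0],"claw":0},{"rot":[0,0,0],"linear":[19,-21.5,0],"claw":0},{"rot":[0,0,0],"linear":[19,-21.5,0],"claw":0},{"rot":[0,0,0],"linear":[19,-21.5,0],"claw":0},{"rot":[0,0,0],"linear":[19,-21.5,0],"claw":0},{"rot":[0,0,0],"linear":[19,-21.5,0],"claw":0},{"rot":[0,0,0],"linear":[19,-21.5,0],"claw":0},{"rot":[0,0,0],"linear":[19,-21.5,0],"claw":0},{"rot":[0,0,0],"linear":[19,-21.5,0],"claw":0},{"rot":[0,0,0],"linear":[19,-21.5,0],"claw":0}]'
python3 - <<'E'
from h import *
m=r.camera_model("side")
for z in(.5,.6,.7,.8,.9,1.0):
    P=np.array([px("top",p,z) for p in((0,345),(200,230),(400,115),(500,57))])
    print(z,P[:,:2].round(2).tolist(),cv2.projectPoints(P,cv2.Rodrigues(np.array(m["R"]))[0],np.array(m["t"]),np.array(m["K"]),None)[0][:,0].round().tolist())
E
```

```text
t: 1.9
tcp_pos: [0.3, -0.2488, 0.4049]
tool_rot: [[0.969, 0.249, 0.0], [0.249, -0.969, -0.0], [0.0, 0.0, -1.0]]
force: [0.6, -0.8, 0.3]
grip_width: 0.0002
finger_force: 0.0
0.5 [[0.37, 0.45], [0.53, 0.19], [0.7, -0.09], [0.78, -0.24]] [[180.0, -30.0], [282.0, -21.0], [463.0, -4.0], [614.0, 10.0]]
0.6 [[0.38, 0.38], [0.51, 0.17], [0.65, -0.07], [0.73, -0.19]] [[176.0, -94.0], [272.0, -98.0], [437.0, -105.0], [570.0, -111.0]]
0.7 [[0.39, 0.31], [0.5, 0.14], [0.61, -0.05], [0.67, -0.15]] [[172.0, -177.0], [259.0, -197.0], [405.0, -231.0], [518.0, -256.0]]
0.8 [[0.4, 0.25], [0.48, 0.12], [0.57, -0.03], [0.61, -0.11]] [[165.0, -292.0], [242.0, -329.0], [364.0, -389.0], [454.0, -434.0]]
0.9 [[0.41, 0.18], [0.47, 0.09], [0.53, -0.01], [0.56, -0.06]] [[155.0, -460.0], [218.0, -515.0], [311.0, -597.0], [375.0, -655.0]]
1.0 [[0.42, 0.12], [0.45, 0.07], [0.48, 0.01], [0.5, -0.02]] [[139.0, -728.0], [181.0, -793.0], [238.0, -881.0], [274.0, -937.0]]
```

```bash
python3 -m creep '[{"rot":[0,0,0],"linear":[21.5,-30.5,6],"claw":0},{"rot":[0,0,0],"linear":[21.5,-30.5,6],"claw":0},{"rot":[0,0,0],"linear":[21.5,-30.5,6],"claw":0},{"rot":[0,0,0],"linear":[21.5,-30.5,6],"claw":0},{"rot":[0,0,0],"linear":[21.5,-30.5,6],"claw":0},{"rot":[0,0,0],"linear":[21.5,-30.5,6],"claw":0},{"rot":[0,0,0],"linear":[21.5,-30.5,6],"claw":0},{"rot":[0,0,0],"linear":[21.5,-30.5,6],"claw":0},{"rot":[0,0,0],"linear":[21.5,-30.5,6],"claw":0},{"rot":[0,0,0],"linear":[21.5,-30.5,6],"claw":0},{"rot":[0,0,0],"linear":[21.5,-30.5,6],"claw":0},{"rot":[0,0,0],"linear":[21.5,-30.5,6],"claw":0}]'
python3 -m creep '[{"rot":[0,0,0],"linear":[0,0,0],"claw":0}]' >/dev/null
python3 - <<'E'
from h import *
np.set_printoptions(precision=4,suppress=True)
o=r.get_obs(); f=r.grab_frame("wrist"); cv2.imwrite("pics/w1.png",f[:,:,::-1])
print(o["t"],o["tcp_pos"])
for n in("spare_top","socket_face"):
    for d in r.landmark_of(n,"wrist"): print(n,round(d["confidence"],2),toworld("wrist",d["xyz"],o))
E
```

```text
t: 2.9
tcp_pos: [0.4586, 0.1707, 0.3326]
tool_rot: [[0.968, 0.25, 0.001], [0.25, -0.968, 0.0], [0.001, -0.0, -1.0]]
force: [0.9, -0.3, 0.9]
grip_width: -0.0001
finger_force: 0.0
2.9833 [0.4594 0.1731 0.3313]
spare_top 0.94 [0.4621 0.1709 0.0363]
spare_top 0.73 [0.5215 0.19   0.0305]
spare_top 0.72 [0.4352 0.234  0.0336]
```

View pics/w1.png

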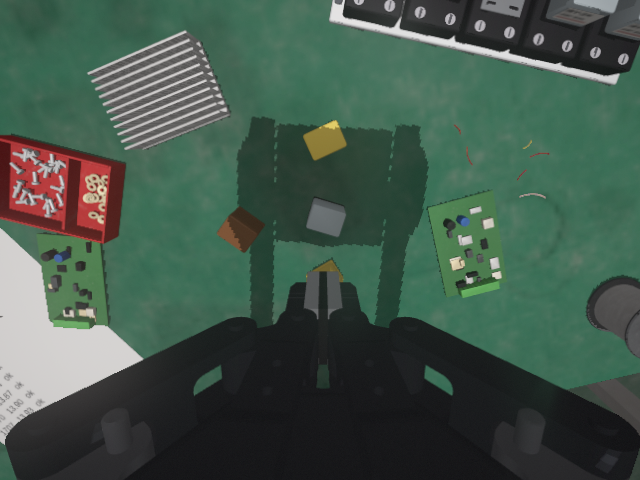

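The wrist view shows the grey spare at (327,217), measured at (0.462, 0.171, top 0.036). That agrees with the other cameras, and the hand is already above it. I'll go down 88 mm and hold.

```bash
python3 -m creep '[{"rot":[0,0,0],"linear":[2,2.5,11],"claw":0},{"rot":[0,0,0],"linear":[0,0,11],"claw":0},{"rot":[0,0,0],"linear":[0,0,11],"claw":0},{"rot":[0,0,0],"linear":[0,0,11],"claw":0},{"rot":[0,0,0],"linear":[0,0,11],"claw":0},{"rot":[0,0,0],"linear":[0,0,11],"claw":0},{"rot":[0,0,0],"linear":[0,0,11],"claw":0},{"rot":[0,0,0],"linear":[0,0,11],"claw":0},{"rot":[0,0,0],"linear":[0,0,0],"claw":0},{"rot":[0,0,0],"linear":[0,0,0],"claw":0},{"rot":[0,0,0],"linear":[0,0,0],"claw":0},{"rot":[0,0,0],"linear":[0,0,0],"claw":0}]'
python3 - <<'E'
from h import *
o=r.get_obs(); cv2.imwrite("pics/s2.png",cv2.resize(r.grab_frame("side")[150:300,180:380,::-1],(800,600)))
print(r.get_obs()["t"])
E
```

```text
t: 4.13
tcp_pos: [0.4612, 0.1667, 0.2454]
tool_rot: [[0.968, 0.249, 0.001], [0.249, -0.968, 0.0], [0.001, -0.0, -1.0]]
force: [-0.8, -0.8, -0.3]
grip_width: 0.0001
finger_force: 0.0
4.1833
```

View pics/s2.png

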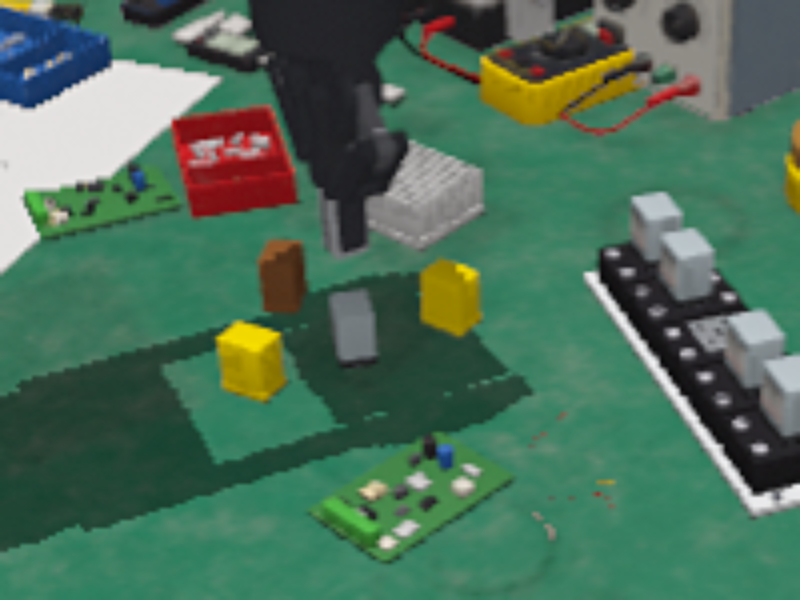

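The fingertips, at crop (345,250), stand clear above the grey relay's top at (352,297), and nothing has been touched. I'll trim 4 mm in y and hold for two seconds and more.

```bash
python3 -m creep '[{"rot":[0,0,0],"linear":[1,-4,0],"claw":0},{"rot":[0,0,0],"linear":[0,0,0],"claw":0},{"rot":[0,0,0],"linear":[0,0,0],"claw":0},{"rot":[0,0,0],"linear":[0,0,0],"claw":0},{"rot":[0,0,0],"linear":[0,0,0],"claw":0},{"rot":[0,0,0],"linear":[0,0,0],"claw":0},{"rot":[0,0,0],"linear":[0,0,0],"claw":0},{"rot":[0,0,0],"linear":[0,0,0],"claw":0},{"rot":[0,0,0],"linear":[0,0,0],"claw":0},{"rot":[0,0,0],"linear":[0,0,0],"claw":0},{"rot":[0,0,0],"linear":[0,0,0],"claw":0},{"rot":[0,0,0],"linear":[0,0,0],"claw":0}]' | head -2
python3 -m creep '[{"rot":[0,0,0],"linear":[0,0,0],"claw":0},{"rot":[0,0,0],"linear":[0,0,0],"claw":0},{"rot":[0,0,0],"linear":[0,0,0],"claw":0},{"rot":[0,0,0],"linear":[0,0,0],"claw":0},{"rot":[0,0,0],"linear":[0,0,0],"claw":0},{"rot":[0,0,0],"linear":[0,0,0],"claw":0},{"rot":[0,0,0],"linear":[0,0,0],"claw":0},{"rot":[0,0,0],"linear":[0,0,0],"claw":0},{"rot":[0,0,0],"linear":[0,0,0],"claw":0},{"rot":[0,0,0],"linear":[0,0,0],"claw":0},{"rot":[0,0,0],"linear":[0,0,0],"claw":0},{"rot":[0,0,0],"linear":[0,0,0],"claw":0}]' | head -2
python3 -m creep '[{"rot":[0,0,0],"linear":[0,0,0],"claw":0},{"rot":[0,0,0],"linear":[0,0,0],"claw":0},{"rot":[0,0,0],"linear":[0,0,0],"claw":0},{"rot":[0,0,0],"linear":[0,0,-20],"claw":0},{"rot":[0,0,0],"linear":[0,0,-20],"claw":0},{"rot":[0,0,0],"linear":[0,0,-20],"claw":0},{"rot":[0,0,0],"linear":[0,0,-20],"claw":0}]' | head -2
```

```text
t: 5.18
tcp_pos: [0.461, 0.1708, 0.2447]
t: 6.18
tcp_pos: [0.461, 0.1708, 0.2447]
t: 6.77
tcp_pos: [0.4609, 0.1707, 0.3257]
```

```bash
python3 -m creep '[{"rot":[0,0,0],"linear":[17,14,0],"claw":0},{"rot":[0,0,0],"linear":[17,14,0],"claw":0},{"rot":[0,0,0],"linear":[17,14,0],"claw":0},{"rot":[0,0,0],"linear":[17,14,0],"claw":0},{"rot":[0,0,0],"linear":[17,14,0],"claw":0},{"rot":[0,0,0],"linear":[17,14,0],"claw":0},{"rot":[0,0,0],"linear":[0,0,0],"claw":0},{"rot":[0,0,0],"linear":[0,0,0],"claw":0}]' | head -4
python3 - <<'E'
from h import *
np.set_printoptions(precision=4,suppress=True)
o=r.get_obs(); f=r.grab_frame("wrist"); cv2.imwrite("pics/w2.png",f[:,:,::-1])
print(o["t"],o["tcp_pos"])
for n in("socket_face","fitted0"):
    for d in r.landmark_of(n,"wrist"):
        w=toworld("wrist",d["xyz"],o); print(n,round(d["confidence"],2),w,"tool mm",1e3*np.array(o["tool_rot"]).T@(w-o["tcp_pos"]))
E
```

```text
t: 7.43
tcp_pos: [0.5812, 0.1143, 0.3242]
tool_rot: [[0.969, 0.248, -0.001], [0.248, -0.969, 0.0], [-0.001, -0.0, -1.0]]
force: [0.1, 0.2, 0.2]
7.4333 [0.5812 0.1143 0.3242]
socket_face 0.8 [0.6513 0.0904 0.0266] tool mm [ 62.1576  40.5778 297.489 ]
socket_face 0.69 [0.6449 0.1353 0.0341] tool mm [ 67.1124  -4.4182 290.0126]
fitted0 0.88 [0.6582 0.0032 0.0269] tool mm [ 47.2133 126.7766 297.1621]
fitted0 0.78 [0.6412 0.1801 0.0277] tool mm [ 74.6841 -48.7203 296.4247]
fitted0 0.66 [0.6458 0.1372 0.0315] tool mm [ 68.459   -6.1191 292.6628]
fitted0 0.56 [0.6535 0.0483 0.0281] tool mm [ 53.8679  81.9779 295.9596]
```

View pics/w2.png

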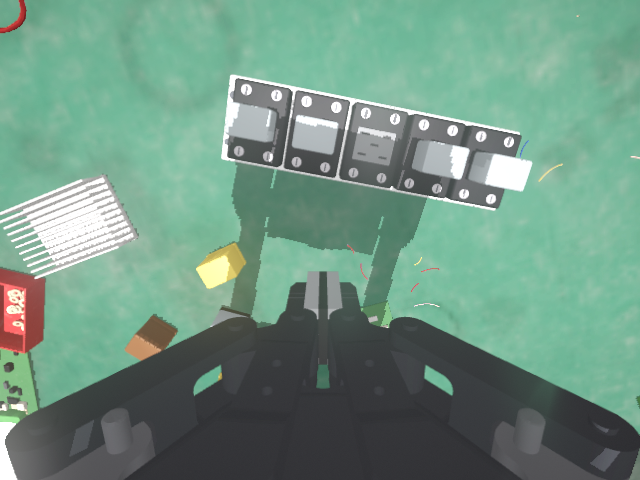

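The wrist view shows the bare grey seat at (374,147), the middle place, with two relays on each side. The mean of the four fitted relays (0.650, 0.092) agrees with the landmark (0.651, 0.090). I'll go over it at height, descend 77 mm (fingertips about 73 mm above the bench, higher than the relay tops) and hold.

```bash
python3 -m creep '[{"rot":[0,0,0],"linear":[15.3,9.8,0],"claw":0},{"rot":[0,0,0],"linear":[15.3,9.8,0],"claw":0},{"rot":[0,0,0],"linear":[15.3,9.8,0],"claw":0},{"rot":[0,0,0],"linear":[15.3,9.8,0],"claw":0},{"rot":[0,0,0],"linear":[0,0,0],"claw":0},{"rot":[0,0,0],"linear":[0,0,13],"claw":0},{"rot":[0,0,0],"linear":[0,0,13],"claw":0},{"rot":[0,0,0],"linear":[0,0,13],"claw":0},{"rot":[0,0,0],"linear":[0,0,13],"claw":0},{"rot":[0,0,0],"linear":[0,0,13],"claw":0},{"rot":[0,0,0],"linear":[0,0,12],"claw":0},{"rot":[0,0,0],"linear":[0,0,0],"claw":0}]' | head -4
python3 - <<'E'
from h import *
o=r.get_obs(); cv2.imwrite("pics/s3.png",cv2.resize(r.grab_frame("side")[130:290,260:460,::-1],(750,600)))
print(o["t"],o["tcp_pos"])
E
```

```text
t: 8.58
tcp_pos: [0.649, 0.0922, 0.2444]
tool_rot: [[0.968, 0.249, -0.004], [0.249, -0.968, -0.0], [-0.004, -0.001, -1.0]]
force: [-0.1, -0.6, -0.5]
8.5833 [0.64901251 0.09215175 0.24440744]
```

View pics/s3.png

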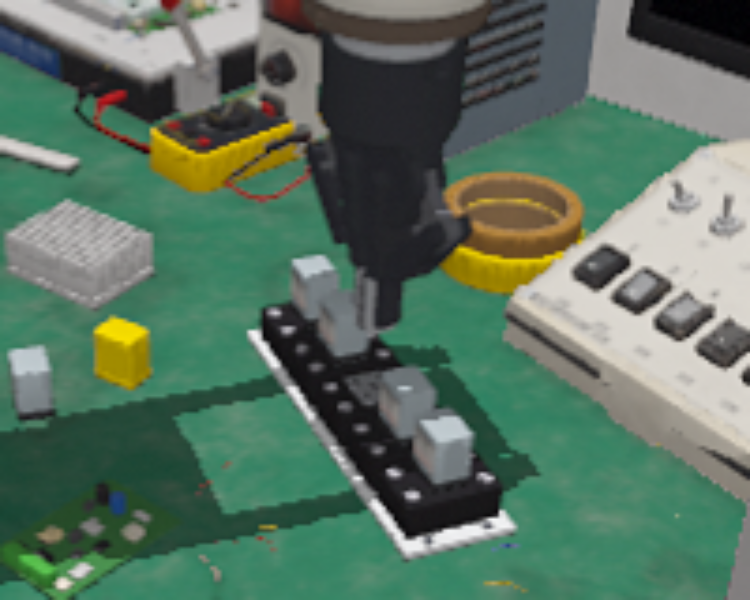

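The fingertips, at crop (378,335), stand over the bare seat at (372,385), clear of both neighbouring relays. I'll hold for over two seconds and then hand in.

```bash
for i in 1 2; do python3 -m creep '[{"rot":[0,0,0],"linear":[0,0,0],"claw":0},{"rot":[0,0,0],"linear":[0,0,0],"claw":0},{"rot":[0,0,0],"linear":[0,0,0],"claw":0},{"rot":[0,0,0],"linear":[0,0,0],"claw":0},{"rot":[0,0,0],"linear":[0,0,0],"claw":0},{"rot":[0,0,0],"linear":[0,0,0],"claw":0},{"rot":[0,0,0],"linear":[0,0,0],"claw":0},{"rot":[0,0,0],"linear":[0,0,0],"claw":0},{"rot":[0,0,0],"linear":[0,0,0],"claw":0},{"rot":[0,0,0],"linear":[0,0,0],"claw":0},{"rot":[0,0,0],"linear":[0,0,0],"claw":0},{"rot":[0,0,0],"linear":[0,0,0],"claw":0}]' | head -2; done
python3 -c "
from plant import r
print(r.finish_job())"
```

```text
t: 9.63
tcp_pos: [0.6497, 0.0921, 0.2477]
t: 10.63
tcp_pos: [0.6497, 0.0921, 0.2477]
the job is handed in; nothing more can be done
None
```

I pointed at the grey spare relay and then at the bare middle socket, each for over two seconds, and handed the job in at about 10.6 s with the hand still over the socket; the pictures and force readings showed no contact, and no verdict came back.

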